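Assemble a steel filter unit on the open port of a vacuum manifold

TASK

Put the steel filter unit together on the vacuum manifold's one open port, from the bottom up: push the base fully home in the port, then lay the filter disc flat in the base's recess, then stand the funnel round the disc flat on the base, and last put the lid on the funnel, letting go of each part before you fetch the next. Set the parts down, do not drop them, and leave the beaker, the jar and the Petri dish where they stand.

Things in the scene. Friction and masses are not known exactly. Their poses are not given: they have to be found in the camera images.
- port_mouth (a point): Centre of the open port's mouth, 85 mm above the bench, z up. The manifold is a steel pipe (top at 60 mm) lying roughly left-right with three upright collars 120 mm apart; any one may be the open one, the others hold black stoppers up to 98 mm above the bench. The open collar: 52 mm outside, 41 mm bore, 19 mm deep. A small valve in front of each stays below 56 mm.
- base_center (a point): Filter base, round steel, 37 mm high, upright: below a black plug 36 mm wide, 18 mm long, chamfered, for the port; a 49 mm shoulder that stops on the collar; on top a 64 mm flange with straight edge from 26 to 37 mm up (grip there) and a recess 52 mm wide, 3 mm deep. Point: its centre, 18.5 mm above the underside; fully home it is 0.5 mm above the port's mouth. z up its axis.
- disc_center (a point): Filter disc, a flat steel disc with a grey sintered face, no knob, 48 mm wide, 9 mm thick, edges chamfered, lying flat on the bench. Point: its centre, 4.5 mm above the underside. In the base's recess its lower 3 mm are sunk, 6 mm stand proud, and this point lies 20 mm above the base's point. z up its axis.
- funnel_center (a point): Funnel, a straight steel tube open at both ends, standing upright, 75 mm high, 62 mm outside (64.5 mm over thin beads at its ends), 56 mm bore. It goes round the proud part of the disc and rests on the base's flange. Point: its centre, 37.5 mm above the underside; in place it lies 56 mm above the base's point. z up its axis.
- lid_center (a point): Funnel lid, steel, 32 mm high: from the underside a plug 51 mm wide, 5 mm high, chamfered; a plate 66 mm wide, 3 mm thick; a straight round knob 16 mm wide, 24 mm high (grip it). Point: its centre, 16 mm above the underside, 16 mm below the knob's top, 8 mm above the plate. In place, plug in the bore and plate on the rim, it lies 48.5 mm above the funnel's point. z up its axis.
- beaker_center (a point): Small clear glass beaker, empty, 52 mm across and 64 mm high; a bystander. This point is its centre, 32 mm above the bench.
- jar_center (a point): Brown glass jar with a paper label and a white cap, 50 mm across and 68 mm high; a bystander. This point is its centre, 34 mm above the bench.
- dish_center (a point): Closed flat glass Petri dish, 60 mm across and 16 mm high; a bystander. This point is its centre, 8 mm above the bench.

How it is judged:
On the way, in this order (a step that is already met when the one before it is completed fails the run):
1. the base is pushed fully home in the open port and let go (horizontal distance between base_center and port_mouth below 0.005 m and z of base_center in the frame of port_mouth between -0.0025 and 0.0025 m and angle between base_center's own z axis and vertical below 0.05 rad and linear speed of base below 0.02 m/s and angular speed of base below 0.2 rad/s and contact force between the fingers and base below 0.05 N), for 0.2 s.
2. the filter disc lies flat in the base's recess, let go (horizontal distance between disc_center and base_center below 0.005 m and z of disc_center in the frame of base_center between 0.017 and 0.022 m and angle between disc_center's own z axis and vertical below 0.05 rad and linear speed of disc below 0.02 m/s and angular speed of disc below 0.2 rad/s and contact force between the fingers and disc below 0.05 N), for 0.2 s.
3. the funnel stands round the disc, flat on the base, let go (horizontal distance between funnel_center and base_center below 0.006 m and z of funnel_center in the frame of base_center between 0.053 and 0.058 m and angle between funnel_center's own z axis and vertical below 0.05 rad and linear speed of funnel below 0.02 m/s and angular speed of funnel below 0.2 rad/s and contact force between the fingers and funnel below 0.05 N), for 0.2 s.
4. the lid sits flat in the funnel's mouth, let go (horizontal distance between lid_center and funnel_center below 0.006 m and z of lid_center in the frame of funnel_center between 0.0455 and 0.0505 m and angle between lid_center's own z axis and vertical below 0.05 rad and linear speed of lid below 0.02 m/s and angular speed of lid below 0.2 rad/s and contact force between the fingers and lid below 0.05 N), for 0.2 s.
At the end, for the whole second after the job is handed in: The unit stands on the open port, let go and at rest: base home in the port and disc in the recess (centred to 5 mm), funnel on the flange and lid on the funnel (centred to 6 mm), each within 2 mm of full depth and tilted under 0.05 rad (all of step 1 and all of step 2 and all of step 3 and all of step 4); the robot touches nothing.
It fails at once if the beaker, the jar or the Petri dish is moved by more than 30 mm or tipped (distance of any of beaker_center, jar_center, dish_center from where it was at the start of the episode above 0.03 m or angle between any of beaker_center, jar_center, dish_center's own z axis and vertical above 0.4 rad).
It fails at once if a part of the filter unit is dropped: it moves faster than 0.8 m/s (a fall of over 30 mm) out of the fingers ((linear speed of base above 0.8 m/s and contact force between the fingers and base below 0.02 N) or (linear speed of disc above 0.8 m/s and contact force between the fingers and disc below 0.02 N) or (linear speed of funnel above 0.8 m/s and contact force between the fingers and funnel below 0.02 N) or (linear speed of lid above 0.8 m/s and contact force between the fingers and lid below 0.02 N)).
It also fails if it takes over 134 s, if anything falls off the work surface, if the arm or the gripper's body presses on something with over 40 N, if the wrist force passes 120 N, or if a joint passes its speed limit or range.

ROBOT

A 6-joint arm with a two-finger parallel gripper is mounted at the origin on the work surface. World frame = base frame: x ahead of the robot, y to its left, z up, the work surface at z = 0. Lengths are in m, angles in rad, forces in N, time in s.
With the tool pointing down it reaches from about 0.4 to 0.825 m from the base axis. Payload 7 kg.
Tool frame: the origin (TCP) lies between the finger pads; the fingertips stand 22 mm ahead of it and the grasp point (between the pads) lies 3 mm ahead of it (arm.tip_reach is the distance from the TCP to the fingertips, in m); z points along the fingers, y is the line along which they close (so a half turn about z gives the same grasp; the last joint's range is limited). The gripper opens to 88 mm and grips with 3 to 60 N. Pads are 19 mm wide; open, the fingers measure 130 mm over their backs; the gripper's body (78 mm by 193 mm) begins 47 mm behind the grasp point.
Start: joints at [-1.047, 0.359, 0.012, 0, -1.224, -0.288], TCP at [0.158, -0.656, 0.249] pointing down, gripper open.
Joint ranges: [-3.07, 3.07], [-1.43, 2.12], [-1.02, 1.25], [-3.03, 1.67], [-3.05, -0], [-3.03, 3.03]. Speed limits (rad/s): [2.39, 2.39, 3.01, 3.14, 3.14, 3.14].

INTERFACE

Orientations are given as [roll, pitch, yaw] about the fixed x, y, z axes, in that order (R = Rz(yaw) Ry(pitch) Rx(roll)).
In Python, from station import arm, viewer gives the robot as it stands. The module is installed in compiled form; this text tells all that it offers.
- The arm moves only by the tool apply_moves, never from a script. Its argument "commands" is a list that holds one entry, the list of rows, each a list of 5 numbers: the closure, from -1 (fully open) to 1 (shut), then the shift along the world's x, y, z as a fraction of full scale, then the turn about the world's z as a fraction of full scale. In form: [[[fingers, tx, ty, tz, yaw], ...]]. A call has 1 to 12 rows; each row shifts and turns the commanded pose from where the row before left it; what a row does not reach is not made up. Full scale, the value 1, is 20 cm for a shift and pi rad for a turn. A row lasts 1/10 s, in which the tool goes at most 50 mm and 8.59 degrees, less where a joint would pass 70% of its speed; a pose out of reach is approached as far as the arm can. A call with a number of a shift or a turn outside -1 to 1 is refused whole. A call with a gripper value outside its range is refused whole. The fingers move at their own pace and stop on an object; "force" is the grip in N (left out, the last holds). Time passes only in rows, so rows that do not move let the fingers close. It gives the time, the measured TCP pose, the force, the opening and the grip force at its end, in the units of the state.
- arm.get_state(): the state, without advancing time (a new reading comes with each control period).
- viewer.grab_frame(name): name is "scene" or "top"; returns a dict with "image" (420x560x3 uint8, blue, green, red), "mtx" (3x3 intrinsics, pixels), "rvec" (rotation vector, rad) and "tvec" (3), from world to camera coordinates, as OpenCV has them. Camera axes: x right, y down, z forward; pixel columns grow to the right and rows downward; lengths in m; the calibration is good to about 2 mm. A picture is of the moment at which its call begins. There is no depth.
- arm.job_done(): hands the job in; it is judged then, once.
The state is a dict: "t": time; "q": joint angles; "qd": joint speeds; "joint_efforts": joint torques, N m; "eef_pos": TCP position; "ee_rot": TCP orientation; "force": force on the tool from outside, world axes, zero at the start; "moment": the same for the moment, N m; "width": finger opening in m; "gripper_force": force on a finger pad.
Only numpy, scipy, OpenCV 4.12 (cv2) and the standard library are available. Lean on these libraries where they do the work, as an engineer would, in place of code of your own. Each camera call takes 0.05 s, during which the arm holds its last target. There are 200 camera calls.

## Working session

There is one attempt and no reset: what is moved stays moved. The work goes in short steps, Python scripts to look and compute and a tool call to move; the robot and the scene stay as the last step left them, time stands still between calls to the robot, and variables do not carry over. Pictures are saved under pics/ and viewed, at most 14 in all, crops included, and the job is handed in when it is done.

Besides the shell and the picture viewer there is one more tool, called as name(argument=value, ...) on one line, values as JSON. apply_moves: Moves the arm, as the interface text tells. Shift numbers are shares of 20 cm and turn numbers shares of pi rad, none past 1 either way. Its arguments: {"type":"object","properties":{"commands":{"type":"array","items":{"type":"array","items":{"type":"array","items":{"type":"number"}}}},"force":{"type":"number"}},"required":["commands"]}

```bash
mkdir -p pics; cat > h.py <<'E'
import numpy as np, cv2
from station import arm, viewer
def grab(n):
    f=viewer.grab_frame(n); R=cv2.Rodrigues(np.array(f["rvec"],float))[0]; t=np.array(f["tvec"],float).ravel()
    return f["image"],np.array(f["mtx"],float),R,t
def ray(c,u,v):
    _,K,R,t=c; o=-R.T@t; d=R.T@np.linalg.solve(K,[u,v,1.]); return o,d/np.linalg.norm(d)
def onz(c,u,v,z):
    o,d=ray(c,u,v); return o+d*(z-o[2])/d[2]
def tri(c1,p1,c2,p2):
    o1,d1=ray(c1,*p1);o2,d2=ray(c2,*p2)
    s=np.linalg.lstsq(np.c_[d1,-d2],o2-o1,rcond=None)[0]
    a,b=o1+d1*s[0],o2+d2*s[1]; return (a+b)/2,np.linalg.norm(a-b)
def proj(c,P):
    _,K,R,t=c; p=K@(R@np.array(P)+t); return p[:2]/p[2]
E
python3 - <<'E'
from h import *
for n in("scene","top"):
    c=grab(n); cv2.imwrite(f"pics/{n}0.png",cv2.resize(c[0],(784,588),interpolation=cv2.INTER_CUBIC)); print(n,-c[2].T@c[3],c[2][2],c[1][0,0])
print(arm.get_state()["ee_rot"],arm.get_state()["width"])
E
```

```text
scene [1.51106971 0.21327537 1.02628556] [-0.71728627 -0.15883851 -0.67843255] 517.4147796197958
top [ 0.45688892 -0.01544138  1.24067603] [ 0.08523519  0.01726954 -0.99621119] 515.3638648508754
[ 3.14011173e+00 -1.65527988e-04 -2.90584553e+00] 0.08739602731755551
```

View pics/scene0.png

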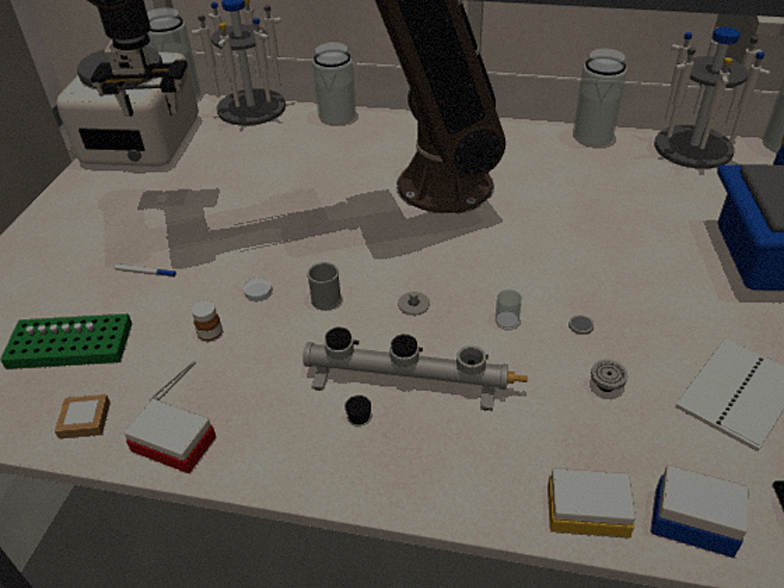

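View pics/top0.png

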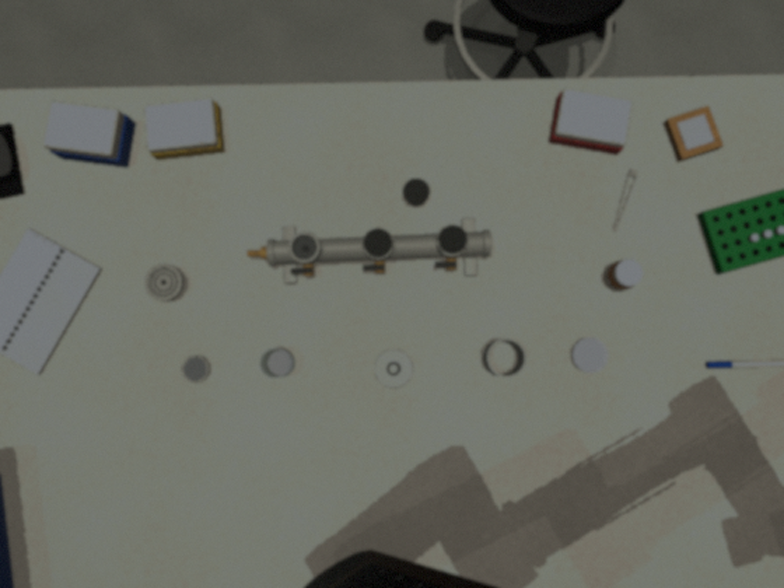

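```bash
python3 - <<'E'
from h import *
S=1/1.4
pts={"top":[(304,247),(165,283),(197,368),(502,357),(393,368)],"scene":[(472,360),(608,377),(581,324),(324,286),(413,302)]}
rows=[]
for n in("scene","top"):
    c=grab(n); im=np.mean([c[0].astype(float)]+[grab(n)[0].astype(float) for _ in range(3)],0)
    np.save(f"{n}.npy",im)
    r=[]
    for k,(u,v) in enumerate(pts[n]):
        u0,v0=int(u*S)-20,int(v*S)-20
        p=im[v0:v0+40,u0:u0+40]; g=p.mean(2); g8=((p-p.min())/(p.max()-p.min())*255).astype(np.uint8)
        big=cv2.resize(g8,(160,160),interpolation=cv2.INTER_NEAREST); 
        for a in range(0,160,40): big[a,:4]=(0,0,255);big[:4,a]=(0,0,255)
        r.append(big); print(n,k,u0,v0)
    rows.append(np.hstack(r))
cv2.imwrite("pics/mos.png",np.vstack(rows))
E
```

```text
scene 0 317 237
scene 1 414 249
scene 2 395 211
scene 3 211 184
scene 4 275 195
top 0 197 156
top 1 97 182
top 2 120 242
top 3 338 235
top 4 260 242
```

View pics/mos.png

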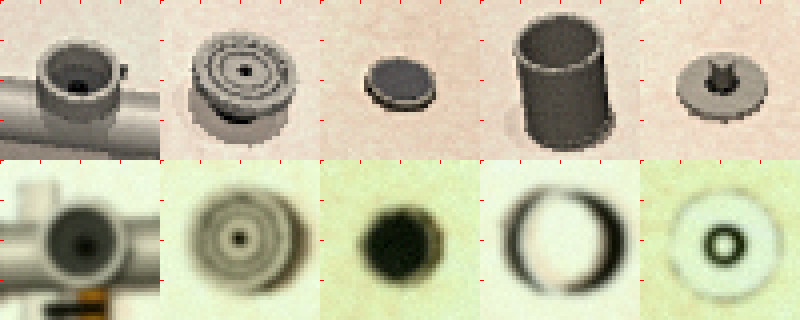

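```bash
python3 - <<'E'
from h import *
s,t=grab("scene"),grab("top"); T=np.load("top.npy").mean(2); Sc=np.load("scene.npy").mean(2)
P=lambda o,l:(o[0]+l[0]/4-.5,o[1]+l[1]/4-.5)
def ell(im,o,thr,inv=True):
    g=im[o[1]:o[1]+40,o[0]:o[0]+40]; g=cv2.resize(g,(320,320),interpolation=cv2.INTER_LINEAR)
    m=((g<thr) if inv else (g>thr)).astype(np.uint8)
    cs=max(cv2.findContours(m,0,1)[0],key=cv2.contourArea); e=cv2.fitEllipse(cv2.convexHull(cs))
    return (o[0]+(e[0][0]+.5)/8-.5,o[1]+(e[0][1]+.5)/8-.5),np.round(np.array(e[1])/8,1)
for n,im,o in(("port",T,(197,156)),("disc",T,(120,242)),("discS",Sc,(395,211)),("fun",T,(338,235)),("base",T,(97,182))):
    g=im[o[1]:o[1]+40,o[0]:o[0]+40]; print(n,g.min(),np.median(g),[ (int(th),np.round(e[0],1),e[1]) for th in (g.min()+(np.percentile(g,90)-g.min())*f for f in (.25,.45,.65,.8)) for e in [ell(im,o,th)]])
g=T[235:275,338:378]; print("fun row",g[20].astype(int)); print("fun col",g[:,21].astype(int))
for n,a,b in(("port",P((317,237),(79,65)),P((197,156),(82.5,82))),("base",P((414,249),(85,71)),P((97,182),(79,79))),
 ("disc",P((395,211),(80,77)),P((120,242),(79,85))),("funnel",P((211,184),(79,43)),P((338,235),(88,80))),("lid",P((275,195),(80,66)),P((260,242),(85,85)))):
    x,e=tri(s,a,t,b); zz={"port":.085,"base":.034,"disc":.009,"funnel":.075,"lid":.032}[n]
    print(n,x.round(4),"gap",e.round(4),"S",onz(s,*a,zz).round(4),"T",onz(t,*b,zz).round(4))
# the other collars (stopper tops z .098) for pipe direction, and bystanders
for n,p,z in(("st2",(378,243),.098),("st3",(453,239),.098),("beaker",(279,362),.064),("jar",(628,274),.068),("dish",(588,355),.016),("loose",(416,192),.025)): print(n,onz(t,p[0]/1.4,p[1]/1.4,z).round(3))
E
```

```text
port 39.583333333333336 94.04166666666666 [(58, array([216.7, 175.9]), array([15.1, 15.4])), (74, array([216.8, 176. ]), array([17.1, 17.5])), (89, array([218.4, 181.5]), array([29.5, 46.2])), (101, array([216.3, 179.5]), array([35.1, 48.7]))]
disc 74.83333333333333 115.66666666666667 [(85, array([139.4, 263. ]), array([15.9, 16.5])), (93, array([140.3, 262.9]), array([18.2, 19.6])), (102, array([140.1, 263. ]), array([19.9, 21.3])), (108, array([139.9, 263. ]), array([21.4, 22.7]))]
discS 34.333333333333336 125.25 [(57, array([415. , 234.9]), array([ 6.4, 14.1])), (76, array([414.7, 232.3]), array([12.8, 17.6])), (95, array([414.7, 232.1]), array([13.8, 18.4])), (109, array([414.7, 232. ]), array([14.5, 19.2]))]
fun 41.5 115.83333333333333 [(60, array([364.7, 255.1]), array([16.5, 20.8])), (75, array([362.8, 255.4]), array([21.9, 23.6])), (91, array([362.5, 255.2]), array([23.8, 25.3])), (102, array([362.6, 255.1]), array([24.9, 26.8]))]
base 59.833333333333336 113.5 [(74, array([130.5, 200.6]), array([1.7, 5.7])), (85, array([124.1, 203.3]), array([16.6, 21.7])), (97, array([119.4,
[... 343 characters left out ...]
7 117 117 117 118 117 117 116 115 115 110 102  91  89  98 109 115
 117 117 117 116]
port [0.6391 0.1442 0.0875] gap 0.0012 S [0.6366 0.1446 0.085 ] T [0.6396 0.1439 0.085 ]
base [0.5908 0.3906 0.0339] gap 0.0001 S [0.5908 0.3906 0.034 ] T [0.5908 0.3905 0.034 ]
disc [0.4449 0.3406 0.0127] gap 0.0006 S [0.4409 0.3414 0.009 ] T [0.4449 0.3414 0.009 ]
funnel [ 0.4586 -0.1768  0.0762] gap 0.0035 S [ 0.4575 -0.1791  0.075 ] T [ 0.4582 -0.1752  0.075 ]
lid [0.4412 0.0026 0.0253] gap 0.0005 S [0.4484 0.0038 0.032 ] T [0.4413 0.0027 0.032 ]
st2 [0.641 0.023 0.098]
st3 [ 0.646 -0.097  0.098]
beaker [0.453 0.188 0.064]
jar [ 0.589 -0.382  0.068]
dish [ 0.459 -0.326  0.016]
loose [ 0.74  -0.04   0.025]
```

apply_moves(commands=[[[-1,0.16,0.19,0,-0.0375],[-1,0.16,0.19,0,-0.0375],[-1,0.16,0.19,0,0],[-1,0.16,0.19,0,0],[-1,0.16,0.19,0,0],[-1,0.16,0.19,0,0],[-1,0.16,0.19,0,0],[-1,0.16,0.19,0,0],[-1,0.16,0.19,0,0],[-1,0.16,0.19,0,0],[-1,0.16,0.19,0,0],[-1,0.16,0.19,0,0]]], force=8)

```text
t: 1.8
eef_pos: [0.5427, -0.1984, 0.249]
ee_rot: [-3.141, 0.001, -3.141]
force: [0.5, -1.1, -0.5]
width: 0.0876
gripper_force: 0.0
```

apply_moves(commands=[[[-1,0.02,0.245,0,0],[-1,0.02,0.245,0,0],[-1,0.02,0.245,0,0],[-1,0.02,0.245,0,0],[-1,0.02,0.245,0,0],[-1,0.02,0.245,0,0],[-1,0.02,0.245,0,0],[-1,0.02,0.245,0,0],[-1,0.02,0.245,0,0],[-1,0.02,0.245,0,0],[-1,0.02,0.245,0,0],[-1,0.02,0.245,0,0]]])

```text
t: 3.0
eef_pos: [0.5895, 0.3898, 0.2488]
ee_rot: [3.141, 0.0, -3.141]
force: [-0.2, 0.2, 1.8]
width: 0.0877
gripper_force: 0.0
```

apply_moves(commands=[[[-1,0.005,0,-0.214,0],[-1,0,0,-0.214,0],[-1,0,0,-0.214,0],[-1,0,0,-0.214,0],[-1,0,0,-0.214,0],[-1,0,0,0,0],[1,0,0,0,0],[1,0,0,0,0],[1,0,0,0,0],[1,0,0,0,0],[1,0,0,0,0],[1,0,0,0,0]]], force=8)

```text
t: 4.2
eef_pos: [0.5918, 0.389, 0.0373]
ee_rot: [3.139, 0.003, -3.141]
force: [-0.6, 0.7, 7.4]
width: 0.0638
gripper_force: 8.0
```

apply_moves(commands=[[[-1,0,0,0,0],[-1,0,0,0,0],[-1,0,0,0,0.045],[-1,0,0,0,0.045],[-1,0,0,0,0.045],[-1,0,0,0,0.045],[-1,0,0,0,0.045],[-1,0,0,0,0.045],[-1,0,0,0,0.045],[-1,0,0,0,0.045],[-1,0,0,0,0.045],[-1,0,0,0,0.045]]])

```text
t: 5.4
eef_pos: [0.5905, 0.3874, 0.0344]
ee_rot: [3.141, -0.0, -1.722]
force: [-0.9, 0.3, -0.4]
width: 0.0872
gripper_force: 0.0
```

apply_moves(commands=[[[-1,0,0,0,0.045],[-1,0,0,0,0.005],[-1,0,0,0,0]]])

```text
t: 5.7
eef_pos: [0.5906, 0.3875, 0.0345]
ee_rot: [3.141, -0.0, -1.574]
force: [0.1, 0.0, 0.6]
width: 0.0877
gripper_force: 0.0
```

apply_moves(commands=[[[-1,0,0.0075,0,0],[-1,0,0,0,0],[1,0,0,0,0],[1,0,0,0,0],[1,0,0,0,0],[1,0,0,0,0],[1,0,0,0,0],[1,0,0,0,0],[1,0,0,0,0]]], force=30)

```text
t: 6.6
eef_pos: [0.591, 0.3893, 0.0348]
ee_rot: [-3.141, 0.0, -1.571]
force: [2.2, -0.7, 0.3]
width: 0.063
gripper_force: 30.0
```

apply_moves(commands=[[[1,0,0,0.18,0],[1,0,0,0.18,0],[1,0,0,0.18,0],[1,0.047,-0.24,0,0],[1,0.047,-0.24,0,0],[1,0.047,-0.24,0,0],[1,0.047,-0.24,0,0],[1,0.047,-0.24,0,0],[1,0,-0.03,0,0],[1,0,0,0,0],[1,0,0,0,0]]])

```text
t: 7.7
eef_pos: [0.6372, 0.1436, 0.1421]
ee_rot: [3.141, 0.0, -1.571]
force: [0.5, 0.3, -3.8]
width: 0.0628
gripper_force: 30.0
```

```bash
cat > look.py <<'E'
from h import *
import sys
name,size=sys.argv[1],int(sys.argv[2]); X=[float(a) for a in sys.argv[3:6]]; k=400//size; out=[]
for n in("scene","top"):
    c=grab(n); u,v=proj(c,X).astype(int)-size//2; p=c[0][v:v+size,u:u+size].astype(float)
    big=cv2.resize(np.clip(p*1.7,0,255).astype(np.uint8),(k*size,k*size),interpolation=cv2.INTER_CUBIC)
    for a in range(0,k*size,10*k): big[a,:6]=(0,0,255);big[:6,a]=(0,0,255)
    out.append(big); print(n,"origin",u,v,"scale",k)
cv2.imwrite(f"pics/{name}.png",np.hstack(out))
print({a:np.round(arm.get_state()[a],4) for a in("t","eef_pos","force","width")})
E
python3 look.py port1 66 .638 .144 .11
```

```text
scene origin 303 213 scale 6
top origin 182 141 scale 6
{'t': np.float64(7.8), 'eef_pos': array([0.6373, 0.1444, 0.1423]), 'force': array([ 0.5192,  0.2694, -3.1817]), 'width': np.float64(0.0635)}
```

View pics/port1.png

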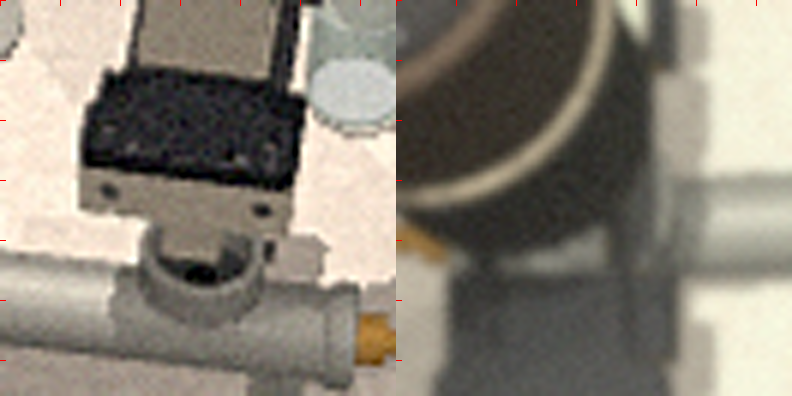

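apply_moves(commands=[[[1,0.001,0,-0.05,0],[1,0,0,-0.05,0],[1,0,0,-0.02,0],[1,0,0,-0.02,0],[1,0,0,0,0]]])

```text
t: 8.3
eef_pos: [0.6385, 0.1436, 0.114]
ee_rot: [-3.141, 0.0, -1.57]
force: [3.1, 1.5, -4.4]
width: 0.063
gripper_force: 30.0
```

apply_moves(commands=[[[1,0,0,-0.015,0],[1,0,0,-0.015,0],[1,0,0,-0.015,0],[1,0,0,-0.015,0],[1,0,0,0,0]]])

```text
t: 8.8
eef_pos: [0.6387, 0.1435, 0.1026]
ee_rot: [-3.14, 0.001, -1.57]
force: [5.3, 2.3, -1.6]
width: 0.0636
gripper_force: 30.0
```

apply_moves(commands=[[[1,0,0,-0.01,0],[1,0,0,-0.01,0],[1,0,0,0,0]]])

```text
t: 9.1
eef_pos: [0.6389, 0.1437, 0.1016]
ee_rot: [-3.138, 0.001, -1.569]
force: [-2.5, 1.5, 17.3]
width: 0.0635
gripper_force: 30.0
```

apply_moves(commands=[[[1,0,0,0.01,0],[-1,0,0,0,0],[-1,0,0,0,0],[-1,0,0,0,0],[-1,0,0,0.1,0],[-1,0,0,0.2,0],[-1,0,0,0.2,0]]])

```text
t: 9.8
eef_pos: [0.6366, 0.1425, 0.2002]
ee_rot: [3.138, -0.002, -1.571]
force: [1.1, 0.7, 0.6]
width: 0.0872
gripper_force: 0.0
```

apply_moves(commands=[[[-1,-0.161,0.165,0,0],[-1,-0.161,0.165,0,0],[-1,-0.161,0.165,0,0],[-1,-0.161,0.165,0,0],[-1,-0.161,0.165,0,0],[-1,-0.161,0.165,0,0],[-1,0,0,0,0]]])

```text
t: 10.5
eef_pos: [0.4413, 0.3437, 0.2003]
ee_rot: [3.14, -0.0, -1.566]
force: [0.4, -0.0, -0.0]
width: 0.0876
gripper_force: 0.0
```

```bash
python3 look.py base1 66 .638 .144 .1
```

```text
scene origin 303 215 scale 6
top origin 183 142 scale 6
{'t': np.float64(10.6), 'eef_pos': array([0.4435, 0.3415, 0.2002]), 'force': array([0.0736, 0.0426, 0.0788]), 'width': np.float64(0.0875)}
```

View pics/base1.png

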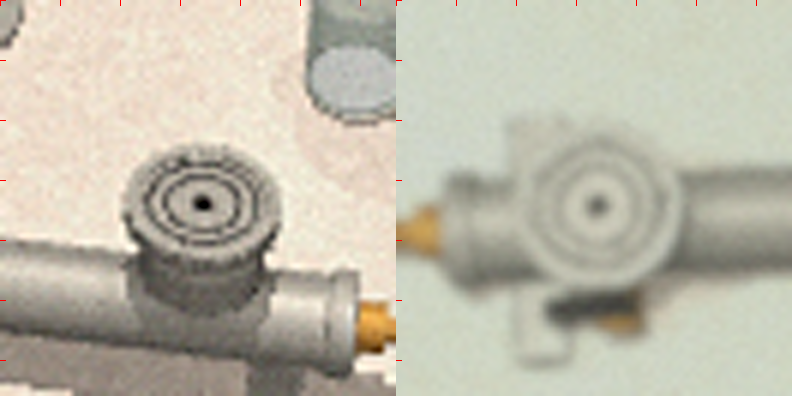

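```bash
python3 - <<'E'
from h import *
s,t=grab("scene"),grab("top")
print(tri(s,(336.3,248.3),t,(216.2,175.7)),onz(s,336.3,248.3,.101),onz(t,216.2,175.7,.101))
E
```

```text
(array([0.63757921, 0.14386154, 0.10180993]), np.float64(0.0003735552084234457)) [0.6367597 0.1439817 0.101    ] [0.63774004 0.14378962 0.101     ]
```

apply_moves(commands=[[[-1,0,0,-0.21,0],[-1,0,0,-0.21,0],[-1,0,0,-0.21,0],[-1,0,0,-0.21,0],[-1,0,0,-0.031,0],[-1,0,0,0,0]]], force=8)

```text
t: 11.3
eef_pos: [0.4448, 0.339, 0.0252]
ee_rot: [3.139, -0.004, -1.573]
force: [-0.0, 0.5, -0.3]
width: 0.0876
gripper_force: 0.0
```

apply_moves(commands=[[[-1,0,0,0,0],[1,0,0,0,0],[1,0,0,0,0],[1,0,0,0,0],[1,0,0,0,0],[1,0,0,0,0],[1,0,0,0,0],[1,0,0,0,0]]], force=6)

```text
t: 12.1
eef_pos: [0.4447, 0.3413, 0.0265]
ee_rot: [-3.141, 0.0, -1.57]
force: [-1.0, -0.7, 2.3]
width: 0.0473
gripper_force: 6.0
```

apply_moves(commands=[[[-1,0,0,0,0],[-1,0,0,0,0],[-1,0,0,0,0],[-1,0,0,0,-0.045],[-1,0,0,0,-0.045],[-1,0,0,0,-0.045],[-1,0,0,0,-0.045],[-1,0,0,0,-0.045],[-1,0,0,0,-0.045],[-1,0,0,0,-0.045],[-1,0,0,0,-0.045],[-1,0,0,0,-0.045]]])

```text
t: 13.3
eef_pos: [0.4446, 0.3412, 0.0263]
ee_rot: [-3.142, -0.0, -2.849]
force: [0.1, 0.1, -1.0]
width: 0.0877
gripper_force: 0.0
```

apply_moves(commands=[[[-1,0,0,0,-0.045],[-1,0,0,0,-0.045],[-1,0,0,0,-0.005],[-1,0,0,0,0],[-1,0,0,0,0]]])

```text
t: 13.8
eef_pos: [0.4447, 0.3412, 0.0263]
ee_rot: [-3.142, -0.0, -3.138]
force: [-0.7, 0.7, 0.3]
width: 0.0874
gripper_force: 0.0
```

apply_moves(commands=[[[1,0,0,0,0],[1,0,0,0,0],[1,0,0,0,0],[1,0,0,0,0],[1,0,0,0,0],[1,0,0,0,0],[1,0,0,0,0],[1,0,0,0.03,0],[1,0,0,0.07,0],[1,0,0,0.1,0],[1,0,0,0.1,0]]], force=25)

```text
t: 14.9
eef_pos: [0.4445, 0.341, 0.0872]
ee_rot: [-3.141, -0.0, -3.141]
force: [0.4, 0.2, -0.2]
width: 0.0461
gripper_force: 25.0
```

apply_moves(commands=[[[1,0,0,0.2,0],[1,0,0,0.175,0],[1,0.161,-0.164,0,0],[1,0.161,-0.164,0,0],[1,0.161,-0.164,0,0],[1,0.161,-0.164,0,0],[1,0.161,-0.164,0,0],[1,0.161,-0.164,0,0],[1,0,0,0,0],[1,0,0,0,0],[1,0,0,0,0]]])

```text
t: 16.0
eef_pos: [0.6374, 0.1445, 0.1614]
ee_rot: [3.142, -0.0, -3.141]
force: [-0.5, 0.1, 0.1]
width: 0.0463
gripper_force: 25.0
```

```bash
python3 look.py disc1 66 .638 .144 .13
```

```text
scene origin 303 207 scale 6
top origin 181 140 scale 6
{'t': np.float64(16.1), 'eef_pos': array([0.6373, 0.1453, 0.1617]), 'force': array([-0.0741,  0.4781, -0.3346]), 'width': np.float64(0.046)}
```

View pics/disc1.png

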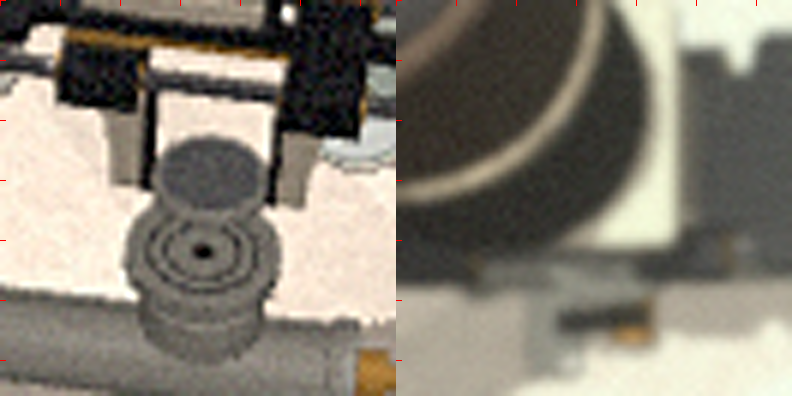

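```bash
python3 - <<'E'
from h import *
s=grab("scene")
q=lambda X:((proj(s,X)+.5-[303,207])*6).round(0)
print("disc face pred",q((.6373,.1445,.1443)),"hole",q((.6376,.1438,.101)), "disc left/right",q((.6373,.1205,.1443)),q((.6373,.1685,.1443)))
th=np.linspace(0,2*np.pi,60); 
for z in(.1353,.1443):
    p=np.array([q((.6373+.024*np.cos(a),.1445+.024*np.sin(a),z)) for a in th]); print(z,p.min(0),p.max(0))
E
```

```text
disc face pred [209. 177.] hole [202. 252.] disc left/right [149. 170.] [269. 185.]
0.1353 [148. 151.] [268. 236.]
0.1443 [149. 135.] [270. 221.]
```

```bash
python3 look.py disc2 33 .638 .144 .13
```

```text
scene origin 320 224 scale 12
top origin 198 157 scale 12
{'t': np.float64(16.25), 'eef_pos': array([0.6374, 0.1453, 0.1617]), 'force': array([ 0.2431,  0.4718, -1.3793]), 'width': np.float64(0.0464)}
```

View pics/disc2.png

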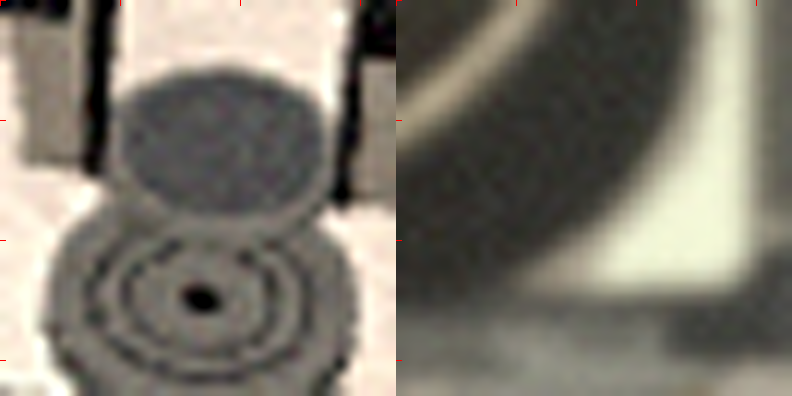

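apply_moves(commands=[[[1,0.007,-0.0085,-0.05,0],[1,0,0,-0.05,0],[1,0,0,-0.03,0],[1,0,0,0,0],[1,0,0,0,0],[1,0,0,0,0]]])

```text
t: 16.85
eef_pos: [0.6395, 0.1427, 0.1356]
ee_rot: [3.142, 0.0, -3.141]
force: [0.3, -1.0, -1.0]
width: 0.0463
gripper_force: 25.0
```

apply_moves(commands=[[[1,-0.004,0.004,-0.01,0],[1,0,0,-0.01,0],[1,0,0,0,0],[1,0,0,0,0]]])

```text
t: 17.25
eef_pos: [0.6384, 0.1435, 0.1314]
ee_rot: [-3.142, -0.0, -3.141]
force: [-0.3, 0.1, -0.2]
width: 0.0462
gripper_force: 25.0
```

Well centred; the last 4 mm slowly.

apply_moves(commands=[[[1,0,0,-0.008,0],[1,0,0,-0.008,0],[1,0,0,0,0],[1,0,0,0,0]]])

```text
t: 17.65
eef_pos: [0.6385, 0.1435, 0.1281]
ee_rot: [-3.142, -0.0, -3.141]
force: [-0.1, 0.1, -0.2]
width: 0.0463
gripper_force: 25.0
```

apply_moves(commands=[[[1,0,0,-0.005,0],[1,0,0,0,0],[1,0,0,0,0]]])

```text
t: 17.95
eef_pos: [0.6386, 0.1435, 0.1274]
ee_rot: [3.142, 0.0, -3.141]
force: [0.1, -0.1, 0.5]
width: 0.0464
gripper_force: 25.0
```

apply_moves(commands=[[[1,0,0,-0.003,0],[1,0,0,0,0],[1,0,0,0,0]]])

```text
t: 18.25
eef_pos: [0.6387, 0.1436, 0.1273]
ee_rot: [3.141, 0.001, -3.141]
force: [-2.6, -0.3, 4.8]
width: 0.0464
gripper_force: 25.0
```

apply_moves(commands=[[[-1,0,0,0,0],[-1,0,0,0,0],[-1,0,0,0,0],[-1,0,0,0,0],[-1,0,0,0.1,0],[-1,0,0,0.2,0],[-1,0,0,0.2,0]]])

```text
t: 18.95
eef_pos: [0.638, 0.1432, 0.2268]
ee_rot: [-3.14, -0.002, -3.141]
force: [0.9, 0.6, -0.1]
width: 0.0871
gripper_force: 0.0
```

apply_moves(commands=[[[-1,-0.113,-0.201,0,0],[-1,-0.113,-0.201,0,0],[-1,-0.113,-0.201,0,0],[-1,-0.113,-0.201,0,0],[-1,-0.113,-0.201,0,0],[-1,-0.113,-0.201,0,0],[-1,-0.113,-0.201,0,0],[-1,-0.113,-0.201,0,0],[-1,0,0,0,0],[-1,0,0,0,0],[-1,0,0,0,0]]])

```text
t: 20.05
eef_pos: [0.458, -0.1778, 0.2266]
ee_rot: [3.142, 0.0, -3.141]
force: [0.2, 0.1, 0.2]
width: 0.0876
gripper_force: 0.0
```

```bash
python3 look.py disc3 66 .638 .144 .1
```

```text
scene origin 303 215 scale 6
top origin 183 142 scale 6
{'t': np.float64(20.15), 'eef_pos': array([ 0.4583, -0.1773,  0.2265]), 'force': array([ 0.9705, -1.4164,  0.4542]), 'width': np.float64(0.088)}
```

View pics/disc3.png

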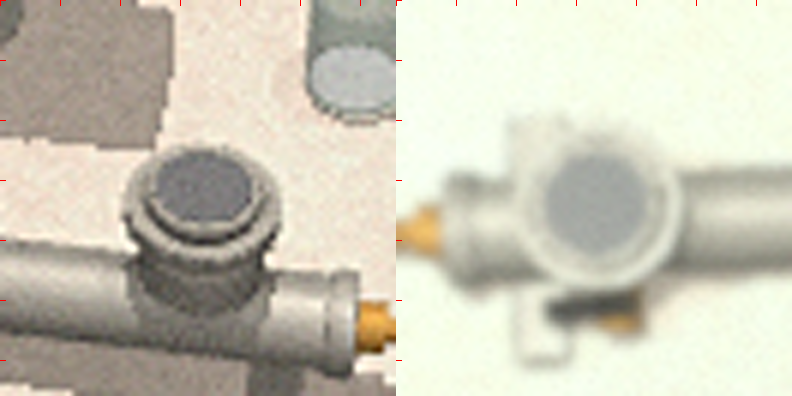

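apply_moves(commands=[[[-1,0,0,-0.2,0],[-1,0,0,-0.2,0],[-1,0,0,-0.2,0],[-1,0,0,-0.2,0],[-1,0,0,-0.0925,0],[-1,0,0,0,0],[1,0,0,0,0],[1,0,0,0,0],[1,0,0,0,0],[1,0,0,0,0],[1,0,0,0,0],[1,0,0,0,0]]], force=6)

```text
t: 21.35
eef_pos: [0.4585, -0.1782, 0.0492]
ee_rot: [-3.141, 0.002, -3.141]
force: [-1.1, 1.4, 7.3]
width: 0.0621
gripper_force: 6.0
```

apply_moves(commands=[[[-1,0,0,0,0],[-1,0,0,0,0],[-1,0,0,0,0],[-1,0,0,0,0.045],[-1,0,0,0,0.045],[-1,0,0,0,0.045],[-1,0,0,0,0.045],[-1,0,0,0,0.045],[-1,0,0,0,0.045],[-1,0,0,0,0.045],[-1,0,0,0,0.045],[-1,0,0,0,0.045]]])

```text
t: 22.55
eef_pos: [0.4575, -0.1781, 0.0479]
ee_rot: [3.141, -0.0, -1.863]
force: [0.0, -0.2, 0.9]
width: 0.0874
gripper_force: 0.0
```

apply_moves(commands=[[[-1,0,0,0,0.045],[-1,0,0,0,0.045],[-1,0,0,0,0.005],[-1,0,0,0,0],[-1,0,0,0,0]]])

```text
t: 23.05
eef_pos: [0.4576, -0.1781, 0.048]
ee_rot: [3.141, 0.0, -1.574]
force: [0.5, 0.8, 0.2]
width: 0.0877
gripper_force: 0.0
```

Close and lift clear (underside must clear stoppers at 98 mm and disc).

apply_moves(commands=[[[1,0,0,0,0],[1,0,0,0,0],[1,0,0,0,0],[1,0,0,0,0],[1,0,0,0,0],[1,0,0,0,0],[1,0,0,0,0],[1,0,0,0.1,0],[1,0,0,0.2,0],[1,0,0,0.2,0],[1,0,0,0.15,0],[1,0,0,0,0]]], force=25)

```text
t: 24.25
eef_pos: [0.4598, -0.1784, 0.1822]
ee_rot: [-3.134, -0.001, -1.57]
force: [0.6, 0.4, -2.8]
width: 0.0624
gripper_force: 25.0
```

apply_moves(commands=[[[1,0.1125,0.201,0,0],[1,0.1125,0.201,0,0],[1,0.1125,0.201,0,0],[1,0.1125,0.201,0,0],[1,0.1125,0.201,0,0],[1,0.1125,0.201,0,0],[1,0.1125,0.201,0,0],[1,0.1125,0.201,0,0],[1,0,0,0,0],[1,0,0,0,0],[1,0,0,0,0],[1,0,0,0,0]]])

```text
t: 25.45
eef_pos: [0.637, 0.1424, 0.1777]
ee_rot: [3.141, -0.0, -1.572]
force: [-0.5, -1.0, -2.9]
width: 0.062
gripper_force: 25.0
```

```bash
python3 look.py fun1 66 .638 .144 .13
```

```text
scene origin 303 207 scale 6
top origin 181 140 scale 6
{'t': np.float64(25.55), 'eef_pos': array([0.6373, 0.1425, 0.1783]), 'force': array([-0.3747, -0.0891, -2.5915]), 'width': np.float64(0.0617)}
```

View pics/fun1.png

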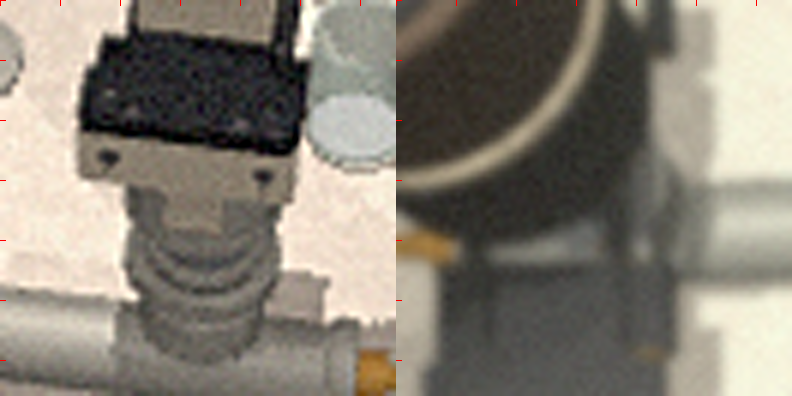

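apply_moves(commands=[[[1,0.006,0.006,-0.05,0],[1,0,0,-0.03,0],[1,0,0,-0.02,0],[1,0,0,0,0],[1,0,0,0,0],[1,0,0,0,0]]])

```text
t: 26.15
eef_pos: [0.639, 0.1448, 0.1583]
ee_rot: [-3.141, 0.0, -1.571]
force: [0.4, -0.7, -2.2]
width: 0.0622
gripper_force: 25.0
```

apply_moves(commands=[[[1,-0.001,-0.005,-0.015,0],[1,0,0,-0.01,0],[1,0,0,0,0],[1,0,0,0,0]]])

```text
t: 26.55
eef_pos: [0.6386, 0.1437, 0.153]
ee_rot: [3.141, -0.0, -1.571]
force: [0.5, -0.7, -1.4]
width: 0.062
gripper_force: 25.0
```

apply_moves(commands=[[[1,0,0,-0.006,0],[1,0,0,-0.003,0],[1,0,0,0,0],[1,0,0,0,0]]])

```text
t: 26.95
eef_pos: [0.6389, 0.1438, 0.1521]
ee_rot: [-3.141, 0.0, -1.57]
force: [-1.9, -1.2, 5.5]
width: 0.0625
gripper_force: 25.0
```

apply_moves(commands=[[[-1,0,0,0,0],[-1,0,0,0,0],[-1,0,0,0,0],[-1,0,0,0,0],[-1,0,0,0.1,0],[-1,0,0,0.2,0],[-1,0,0,0.2,0],[-1,0,0,0,0]]])

```text
t: 27.75
eef_pos: [0.6415, 0.1444, 0.2579]
ee_rot: [-3.132, 0.003, -1.57]
force: [0.6, -0.0, 0.3]
width: 0.0879
gripper_force: 0.0
```

apply_moves(commands=[[[-1,-0.1965,-0.1405,0,0],[-1,-0.1965,-0.1405,0,0],[-1,-0.1965,-0.1405,0,0],[-1,-0.1965,-0.1405,0,0],[-1,-0.1965,-0.1405,0,0],[-1,0,0,0,0],[-1,0,0,0,0],[-1,0,0,0,0]]])

```text
t: 28.55
eef_pos: [0.4429, 0.0035, 0.2515]
ee_rot: [-3.141, 0.0, -1.571]
force: [0.8, 0.8, -0.1]
width: 0.0873
gripper_force: 0.0
```

```bash
python3 look.py fun2 66 .638 .144 .14
```

```text
scene origin 303 204 scale 6
top origin 180 139 scale 6
{'t': np.float64(28.65), 'eef_pos': array([0.4429, 0.0037, 0.251 ]), 'force': array([-0.6587,  0.3241,  0.3395]), 'width': np.float64(0.088)}
```

View pics/fun2.png

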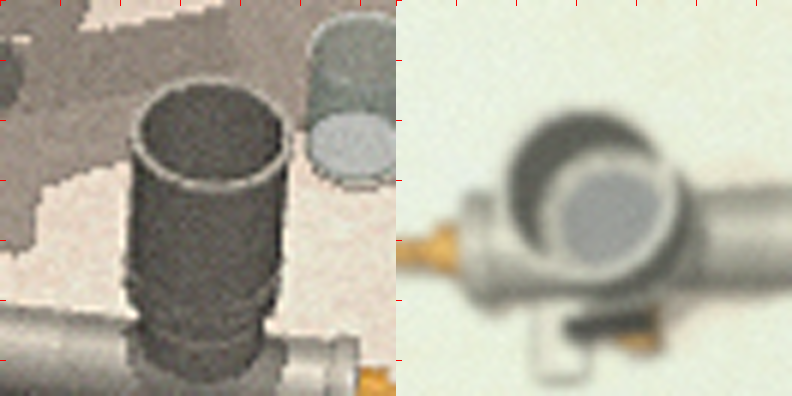

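apply_moves(commands=[[[-1,0,0,-0.21,0],[-1,0,0,-0.21,0],[-1,0,0,-0.21,0],[-1,0,0,-0.21,0],[-1,0,0,-0.21,0],[-1,0,0,-0.045,0],[-1,0,0,0,0],[-1,0,0,0,0],[-1,0,0,0,0]]], force=5)

```text
t: 29.55
eef_pos: [0.4437, 0.0039, 0.034]
ee_rot: [-3.139, 0.001, -1.57]
force: [-0.3, 0.1, 0.9]
width: 0.0876
gripper_force: 0.0
```

apply_moves(commands=[[[1,0,0,0,0],[1,0,0,0,0],[1,0,0,0,0],[1,0,0,0,0],[1,0,0,0,0],[1,0,0,0,0],[1,0,0,0,0],[1,0,0,0,0],[1,0,0,0,0],[1,0,0,0,0],[1,0,0,0,0]]])

```text
t: 30.65
eef_pos: [0.4422, 0.0032, 0.0322]
ee_rot: [-3.142, -0.0, -1.571]
force: [0.4, 0.5, -1.1]
width: 0.0154
gripper_force: 5.0
```

apply_moves(commands=[[[-0.2,0,0,0,0],[-0.2,0,0,0,0],[-0.2,0,0,0,0],[-0.2,0,0,0,-0.045],[-0.2,0,0,0,-0.045],[-0.2,0,0,0,-0.045],[-0.2,0,0,0,-0.045],[-0.2,0,0,0,-0.045],[-0.2,0,0,0,-0.045],[-0.2,0,0,0,-0.045],[-0.2,0,0,0,-0.045],[-0.2,0,0,0,-0.045]]])

```text
t: 31.85
eef_pos: [0.4421, 0.0032, 0.0323]
ee_rot: [3.142, -0.0, -2.849]
force: [0.6, -0.6, -0.0]
width: 0.0525
gripper_force: 0.0
```

apply_moves(commands=[[[-0.2,0,0,0,-0.045],[-0.2,0,0,0,-0.045],[-0.2,0,0,0,-0.005],[-0.2,0,0,0,0],[1,0,0,0,0],[1,0,0,0,0],[1,0,0,0,0],[1,0,0,0,0],[1,0,0,0,0],[1,0,0,0,0],[1,0,0,0,0],[1,0,0,0,0]]], force=25)

```text
t: 33.05
eef_pos: [0.4422, 0.0032, 0.0323]
ee_rot: [3.142, 0.0, -3.141]
force: [-0.6, -0.1, -0.3]
width: 0.0155
gripper_force: 25.0
```

apply_moves(commands=[[[1,0,0,0.05,0],[1,0,0,0.2,0],[1,0,0,0.22,0],[1,0,0,0.22,0],[1,0,0,0.22,0],[1,0,0,0.12,0],[1,0,0,0,0]]])

```text
t: 33.75
eef_pos: [0.4437, 0.0036, 0.2428]
ee_rot: [3.139, 0.007, -3.141]
force: [0.1, -0.6, -1.6]
width: 0.0153
gripper_force: 25.0
```

apply_moves(commands=[[[1,0.1965,0.1405,0,0],[1,0.1965,0.1405,0,0],[1,0.1965,0.1405,0,0],[1,0.1965,0.1405,0,0],[1,0.1965,0.1405,0,0],[1,0,0,0,0],[1,0,0,0,0],[1,0,0,0,0],[1,0,0,0,0],[1,0,0,0,0]]])

```text
t: 34.75
eef_pos: [0.6381, 0.1431, 0.2391]
ee_rot: [3.141, 0.001, 3.141]
force: [-0.7, 0.2, -0.8]
width: 0.0149
gripper_force: 25.0
```

```bash
python3 look.py lid1 66 .638 .144 .19
```

```text
scene origin 304 189 scale 6
top origin 177 135 scale 6
{'t': np.float64(34.85), 'eef_pos': array([0.6383, 0.1433, 0.2391]), 'force': array([-0.2074,  0.3627, -0.9966]), 'width': np.float64(0.0155)}
```

View pics/lid1.png

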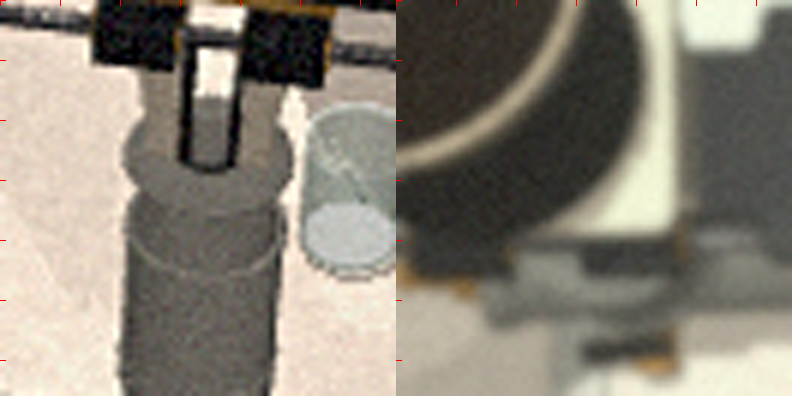

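apply_moves(commands=[[[1,0.002,0.001,-0.05,0],[1,0,0,-0.05,0],[1,0,0,-0.02,0],[1,0,0,0,0],[1,0,0,0,0],[1,0,0,0,0]]])

```text
t: 35.45
eef_pos: [0.6393, 0.144, 0.2145]
ee_rot: [3.142, 0.0, -3.141]
force: [-0.2, 1.1, -1.2]
width: 0.0157
gripper_force: 25.0
```

apply_moves(commands=[[[1,-0.002,-0.001,-0.015,0],[1,0,0,-0.015,0],[1,0,0,-0.005,0],[1,0,0,0,0],[1,0,0,0,0]]])

```text
t: 35.95
eef_pos: [0.6387, 0.1437, 0.2073]
ee_rot: [-3.142, 0.0, -3.141]
force: [-0.9, 0.3, -0.5]
width: 0.0153
gripper_force: 25.0
```

apply_moves(commands=[[[1,0,0,-0.005,0],[1,0,0,-0.003,0],[1,0,0,0,0],[1,0,0,0,0]]])

```text
t: 36.35
eef_pos: [0.6389, 0.1438, 0.2063]
ee_rot: [3.141, 0.001, -3.141]
force: [-1.2, -0.6, 4.2]
width: 0.015
gripper_force: 25.0
```

Seated at exactly the expected height. Release and retreat.

apply_moves(commands=[[[-0.4,0,0,0,0],[-0.4,0,0,0,0],[-0.4,0,0,0,0],[-0.4,0,0,0,0],[-0.4,0,0,0.1,0],[-0.4,0,0,0.2,0],[-0.4,-0.1,-0.2,0.05,0],[-0.4,-0.1,-0.2,0,0],[-0.4,-0.1,-0.2,0,0],[-0.4,-0.1,-0.2,0,0],[-0.4,0,0,0,0],[-0.4,0,0,0,0]]])

```text
t: 37.55
eef_pos: [0.5584, -0.0172, 0.2762]
ee_rot: [3.141, 0.001, 3.14]
force: [-0.1, 0.1, 0.3]
width: 0.061
gripper_force: 0.0
```

```bash
python3 look.py lid2 66 .638 .144 .16
```

```text
scene origin 304 198 scale 6
top origin 179 138 scale 6
{'t': np.float64(37.65), 'eef_pos': array([ 0.559 , -0.0159,  0.2757]), 'force': array([-0.1549, -0.2789,  0.0334]), 'width': np.float64(0.0609)}
```

View pics/lid2.png

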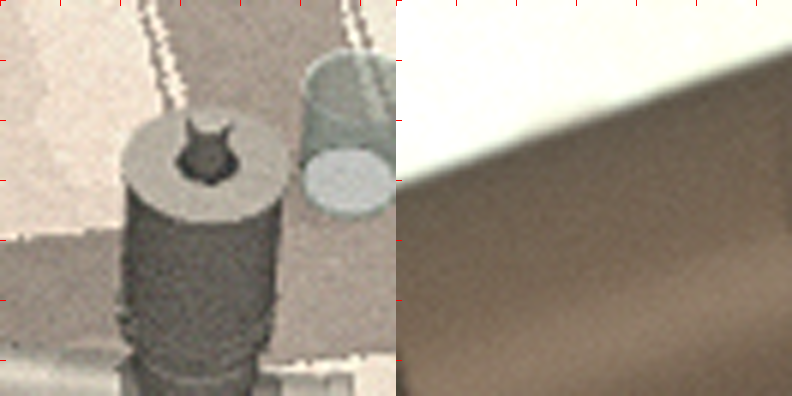

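The lid lies flat on the funnel: plate centre is at about (207,165) in the crop and the knob is upright. The unit is complete and the gripper is clear.

```bash
python3 -c "
from station import arm
print(arm.job_done())"
```

```text
the job is handed in; nothing more can be done
None
```

The filter unit is fully assembled on the open port (base, disc, funnel, lid) and handed in at about 38 s of the 134 s. Each part stopped within 1 mm of its expected height, but `job_done()` returned no verdict, so I can't confirm the judged result.

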